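Free the seized latch of a specimen case

TASK

The wing latch that locks the specimen case is seized with grit. Work it gently back and forth, a little further each way as it gives, until it breaks free, without ever straining its stem; then turn it clockwise clear of the sliding cover and slide the cover fully open. Leave the loose things round the case where they are, and let go.

Things in the scene. Friction and masses are not known exactly. Their poses are not given: they have to be found in the camera images.
- case: Grey steel specimen case fixed to the worktop, 190 (x) x 300 (y) x 60 mm high. Origin: centre of its underside; x to its back, y along it toward the covered compartment, z up. A brass tongue on the latch (75 mm long from the latch's axis, 16 mm wide, lying 1 to 7 mm above the case's top) bars the sliding cover's way at the start.
- latch_wing (a point): Centre of the latch's rust-brown upright wing, the part to grip: 46 mm long (x), 12 mm thick (y), 26 mm high (z; 13 mm above and below this point), on a brass hub. The point lies on the latch's vertical turning axis, 97 mm above the worktop, at x = -50, y = -60 mm in the case's frame. Its x axis points along the tongue.
- latch (a joint): Angle of the wing latch, rad: 0 at the start, grows clockwise seen from above (loosening), stop at 1.65; clear of the cover from 1.1. Seized, it has free play of 0.12 rad (later up to 0.27) either side of a middle up to 0.1 rad off the start, then springs. Once broken free it turns at about 0.05 N m.
- stem_twist (a joint): Elastic twist of the latch's stem, rad, signed as the latch; 0 in the free play, 5 N m per rad. The grit gives at 0.06 (0.3 N m), clockwise first, then the other way, in turn, four times in all; each time the twist drops and the play grows by 0.05 rad either way. Over 0.15 (0.75 N m) either way overstrains the stem.
- cover_grip (a point): Grip height on the axis of the black round knob (20 mm diameter, 34 mm high, this point 20 mm above its foot and 14 mm below its top) in the middle of the aluminium sliding cover, 87 mm above the worktop. The cover is 90 (x) x 150 (y) x 6 mm; axes as the case's.
- cover (a joint): Travel of the sliding cover, m: 0 closed, grows as it slides along the case's -y (toward the latch's end), stop at 0.112; rubs with about 2 N. The latch's tongue stops it at about 0.044 while it is across the way.
- jasper_red: Loose bystander: red stone 82 x 98 x 65 mm, origin under its centre.
- breccia_grey: Loose bystander: grey stone 74 x 92 x 60 mm, origin under its centre.
- dust_brush: Loose bystander: flat dusting brush 36 x 175 x 11 mm, origin under its centre.
- lens: Loose bystander: brass folding hand lens 27 x 70 x 10 mm, origin under its centre.

How it is judged:
By the outcome, as a careful person would: the job done as asked, in the order asked, and still so for the second after the job is handed in, with the robot touching nothing.
It also fails if it takes over 72 s, if anything falls off the work surface, if the arm or the gripper's body presses on something with over 40 N, if the wrist force passes 120 N, or if a joint passes its speed limit or range.

ROBOT

A 7-joint arm with a two-finger parallel gripper is mounted at the origin on a cart in front of the work surface, level with it; the furniture and walls round the work are solid. World frame = base frame: x ahead of the robot, y to its left, z up, the work surface at z = 0. Lengths are in m, angles in rad, forces in N, time in s.
With the tool pointing down it reaches from about 0.425 to 0.925 m from the base axis. Payload 6.8 kg.
Tool frame: the origin (TCP) lies at the very end of the fingers, on their centre line; the grasp point (between the pads) lies r.tcp_to_grasp behind it (r.tcp_to_grasp is the distance from the TCP to the grasp point, in m); y points along the fingers, z is the direction in which the jaws open and shut, and the axes are right-handed (so a half turn about y gives the same grasp; the last joint's range is limited). The gripper opens to 85 mm and grips with 20 to 120 N. Pads are 22 mm wide; open, the fingers measure 114 mm over their backs; the gripper's body (76 mm by 85 mm) begins 54 mm behind the grasp point. The pads swing forward as they close: fully open they stand 13 mm farther back than shut.
Start: joints at [1.047, 0.477, 0.022, 1.555, -0.011, 1.109, -0.083], TCP at [0.273, -0.617, 0.231] pointing down, gripper open.
Joint ranges: [-2.96, 2.96], [-0.34, 2.1], [-1.41, 1.46], [0.24, 2.44], [-1.37, 4.51], [0.17, 1.92], [-2.96, 2.96]. Speed limits (rad/s): [2.39, 2.39, 3.14, 3.14, 3.14, 3.14, 3.14].

INTERFACE

Orientations are given as a rotation vector (axis times angle).
In Python, from plant import r, cams gives the robot as it stands.
- The arm moves only by the tool send_rows, never from a script. Its argument "motion" is text: rows parted by semicolons, each of 7 numbers parted by spaces: the shift along the world's x, y, z in mm, then the turn, a rotation vector about the world's x, y, z in rad, then the closure in counts, from 0 (fully open) to 255 (shut). A call has 1 to 5 rows; each row is the pose to reach, as a shift and turn from the pose commanded when the call began; what a row does not reach only later rows make up. A row lasts 1/12 s, in which the tool goes at most 41.7 mm and 7.16 degrees, less where a joint would pass 70% of its speed; a pose out of reach is approached as far as the arm can. A call with a gripper value outside its range is refused whole. The fingers move at their own pace and stop on an object; "grip_force" is the grip in N (left out, the last holds). Time passes only in rows, so rows that repeat a pose let the fingers close. It gives the time, the measured TCP pose, the force and the opening at its end, in the units of the state.
- r.state(): the state, without advancing time (a new reading comes with each control period).
- cams.capture(name): name is "scene" or "side" or "wrist"; returns (picture, depth): 420x560x3 uint8, red, green, blue; 420x560 float32, m along the optical axis (not along the pixel's ray), 0 where there is no reading.
- cams.camera_info(name): a dict with "intrinsics" (3x3 intrinsics, pixels), "distortion" ([k1, k2, p1, p2, k3] as OpenCV has them; the pictures are not rectified), "T" (4x4, takes a point from camera to world coordinates). Camera axes: x right, y up, looking along -z (the intrinsics and any distortion apply to the point x, -y, -z); pixel columns grow to the right and rows downward; lengths in m; the calibration is good to about 2 mm. A picture is of the moment at which its call begins: read the wrist's pose just before it. camera_info takes no time and is no camera call; for the wrist camera it gives the pose at the moment of the call.
- r.sign_off(): hands the job in, once; it reports no verdict.
The state is a dict: "time_s": time; "joints": joint angles; "dq": joint speeds; "tau": joint torques, N m; "tool_pos": TCP position; "ee_rot": TCP orientation; "force": force on the tool from outside, world axes, zero at the start; "wrist_torque": the same for the moment, N m; "grip_width": finger opening in m.
Only numpy, scipy, OpenCV 4.12 (cv2) and the standard library are available. Lean on these libraries where they do the work, as an engineer would, in place of code of your own. Each camera call takes 0.05 s, during which the arm holds its last target.

## Working session

There is one attempt and no reset: what is moved stays moved. The work goes in short steps, Python scripts to look and compute and a tool call to move; the robot and the scene stay as the last step left them, time stands still between calls to the robot, and variables do not carry over. Pictures are saved under pics/ and viewed, and the job is handed in when it is done.

Besides the shell and the picture viewer there is one more tool, called after ">>>" in YAML: its name, and indented under it one key for each argument. send_rows: Moves the arm, as the interface text tells. Its arguments: {"type":"object","properties":{"motion":{"type":"string"},"grip_force":{"type":"number"}},"required":["motion"]}

```bash
mkdir -p pics; ls
python3 - <<'E'
from plant import r,cams
import cv2,numpy as np
np.set_printoptions(precision=4,suppress=True)
print(r.state(), r.tcp_to_grasp)
for n in("scene","side","wrist"):
    i=cams.camera_info(n);print(n,i)
    p,d=cams.capture(n);cv2.imwrite(f"pics/{n}0.png",p[:,:,::-1]);np.savez(f"pics/{n}0.npz",p=p,d=d,**{k:np.array(v) for k,v in i.items()})
E
```

```text
pics
{'time_s': 0.0, 'joints': array([ 1.0469,  0.4778,  0.0223,  1.5565, -0.0115,  1.1093, -0.0831]), 'dq': array([ 0.0004, -0.0007,  0.0008,  0.0004,  0.0006, -0.0008,  0.0005]), 'tau': array([ -0.0004, -59.6469,   1.6075, -28.1196,   0.0124,   0.0095,
         0.    ]), 'tool_pos': array([ 0.2724, -0.617 ,  0.2303]), 'ee_rot': array([-0.4208,  1.9943, -1.9906]), 'force': array([ 0.072 , -0.54  , -0.3112]), 'wrist_torque': array([-0.0153, -0.0348, -0.024 ]), 'grip_width': 0.08584536245942155} 0.0187
scene {'intrinsics': array([[408.6377,   0.    , 283.6708],
       [  0.    , 408.6377, 206.6774],
       [  0.    ,   0.    ,   1.    ]]), 'distortion': array([-0.0577,  0.    ,  0.    ,  0.    ,  0.    ]), 'T': array([[-0.686 ,  0.4775, -0.549 , -0.2209],
       [-0.7273, -0.4707,  0.4995,  0.7307],
       [-0.0199,  0.7419,  0.6702,  0.9192],
       [ 0.    ,  0.    ,  0.    ,  1.    ]])}
side {'intrinsics': array([[402.8799,   0.    , 283.8197],
       [  0.    , 402.8799, 213.0695],
       [  0.    ,   0.    ,   1.    ]]), 'distortion': array([-0.0427,  0.    ,  0.    ,  0.    ,  0.    ]), 'T': array([[-0.8169,  0.3247, -0.4767, -0.0597],
       [-0.5763, -0.4253,  0.6979,  0.9043],
       [ 0.0238,  0.8448,  0.5346,  0.6863],
       [ 0.    ,  0.    ,  0.    ,  1.    ]])}
wrist {'intrinsics': array([[306.5529,   0.    , 278.7132],
       [  0.    , 306.5529, 209.1158],
       [  0.    ,   0.    ,   1.    ]]), 'distortion': array([-0.0703,  0.    ,  0.    ,  0.    ,  0.    ]), 'T': array([[ 0.4047,  0.8829,  0.2383,  0.3333],
       [-0.9145,  0.3912,  0.1036, -0.5907],
       [-0.0018, -0.2598,  0.9657,  0.373 ],
       [ 0.    ,  0.    ,  0.    ,  1.    ]])}
```

View pics/scene0.png

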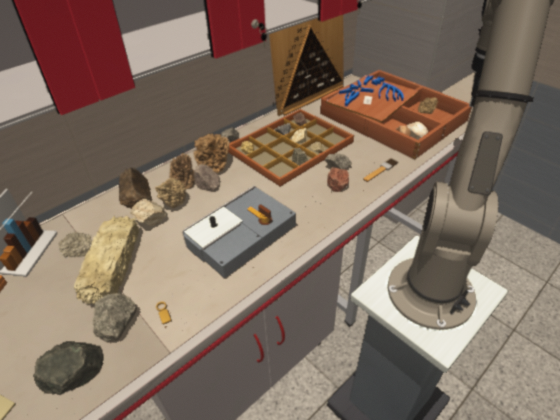

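View pics/side0.png

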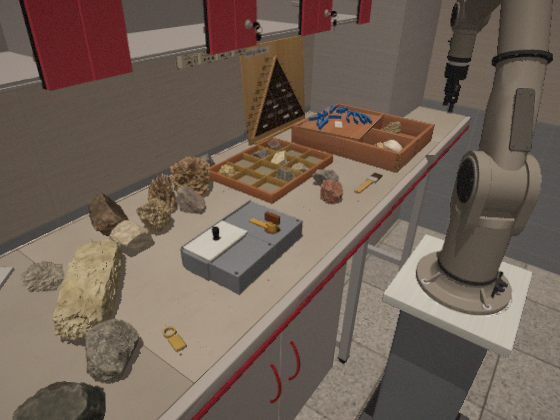

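View pics/wrist0.png

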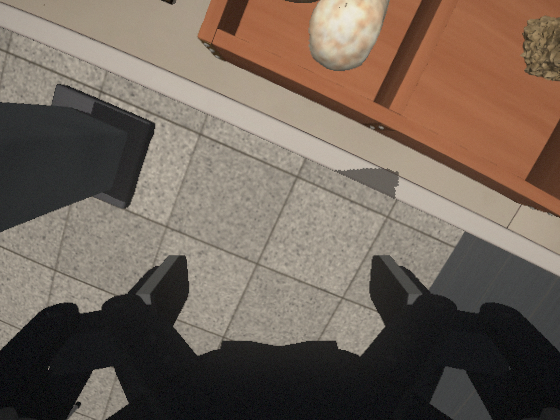

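```bash
cat > h.py <<'E'
import numpy as np,cv2
def rays(n_or,uv):
    K,D,T=n_or['intrinsics'],n_or['distortion'],n_or['T']
    q=cv2.undistortPoints(np.array(uv,float).reshape(-1,1,2),K,D).reshape(-1,2)
    d=np.c_[q[:,0],-q[:,1],-np.ones(len(q))]
    return T[:3,3],d@T[:3,:3].T
def onplane(i,uv,z):
    o,d=rays(i,uv);return o+d*((z-o[2])/d[:,2])[:,None]
def cloud(i,d):
    v,u=np.mgrid[:d.shape[0],:d.shape[1]]
    o,r=rays(i,np.c_[u.ravel(),v.ravel()])
    return (o+r*d.reshape(-1,1)).reshape(*d.shape,3)
def proj(i,X):
    T=np.linalg.inv(i['T']);X=np.atleast_2d(X)@T[:3,:3].T+T[:3,3]
    X=X*[1,-1,-1];return cv2.projectPoints(X,np.zeros(3),np.zeros(3),i['intrinsics'],i['distortion'])[0].reshape(-1,2)
E
python3 - <<'E'
from h import *
np.set_printoptions(precision=4,suppress=True)
for n,c in(("scene",(170,170,150,120)),("side",(165,185,150,110))):
    f=dict(np.load(f"pics/{n}0.npz"));x,y,w,h=c
    P=cloud(f,f['d'])
    cv2.imwrite(f"pics/{n}0z.png",cv2.resize(f['p'][y:y+h,x:x+w,::-1],None,fx=5,fy=5,interpolation=cv2.INTER_CUBIC))
    z=P[...,2];m=np.zeros(z.shape,bool);m[y:y+h,x:x+w]=1
    for lo,hi in((.052,.064),(.064,.069)):
        k=m&(z>lo)&(z<hi);q=P[k][:,:2];rct=cv2.minAreaRect(q.astype(np.float32)*1000);print(n,lo,k.sum(),rct,np.median(P[k][:,2]))
    for nm,pt in(("scene",[(213,221),(264,212)]),("side",[(215,233),(272,217)])):
        if nm==n:
            for u,v in pt: print(u,v,P[v,u],f['p'][v,u])
    # brown wing mask
    k=m&(z>.08)&(z<.13);print("high",k.sum())
    hsv=cv2.cvtColor(f['p'],cv2.COLOR_RGB2HSV)
    for nm,mm in (("brown",k&(hsv[...,1]>110)),("black",k&(f['p'].max(2)<60))):
        v,u=np.nonzero(mm);print(nm,len(u),u.mean(),v.mean(),P[mm].mean(0),P[mm].min(0),P[mm].max(0))
E
```

```text
scene 0.052 3135 ((667.9314575195312, 242.78564453125), (482.3862609863281, 301.81134033203125), 3.242473840713501) 0.06091121397033883
scene 0.064 1097 ((664.3114624023438, 245.44259643554688), (464.8898620605469, 290.8663024902344), 3.3815999031066895) 0.06715725560515018
213 221 [0.5566 0.3045 0.0918] [43 40 35]
264 212 [0.4719 0.1792 0.1023] [71 45 32]
high 192
brown 109 262.2844036697248 211.4954128440367 [0.4803 0.1797 0.0993] [0.4538 0.1678 0.0802] [0.803  0.2999 0.1144]
black 21 212.52380952380952 220.85714285714286 [0.5567 0.3059 0.0933] [0.5538 0.3008 0.081 ] [0.5616 0.3099 0.1067]
side 0.052 3428 ((657.4312744140625, 241.75726318359375), (457.17303466796875, 299.77606201171875), 2.3758227825164795) 0.0587529259001493
side 0.064 1307 ((642.419921875, 225.82254028320312), (252.13027954101562, 448.6974792480469), 64.29893493652344) 0.06607477025919817
215 233 [0.5568 0.3105 0.0901] [11 11  6]
272 217 [0.4744 0.1776 0.1027] [66 32 15]
high 237
brown 161 267.42857142857144 219.0062111801242 [0.4834 0.1863 0.0976] [0.4537 0.167  0.08  ] [0.8631 0.3125 0.1104]
black 55 217.6 230.9090909090909 [0.5548 0.3024 0.093 ] [0.4554 0.171  0.0803] [0.5689 0.3157 0.101 ]
```

View pics/scene0z.png

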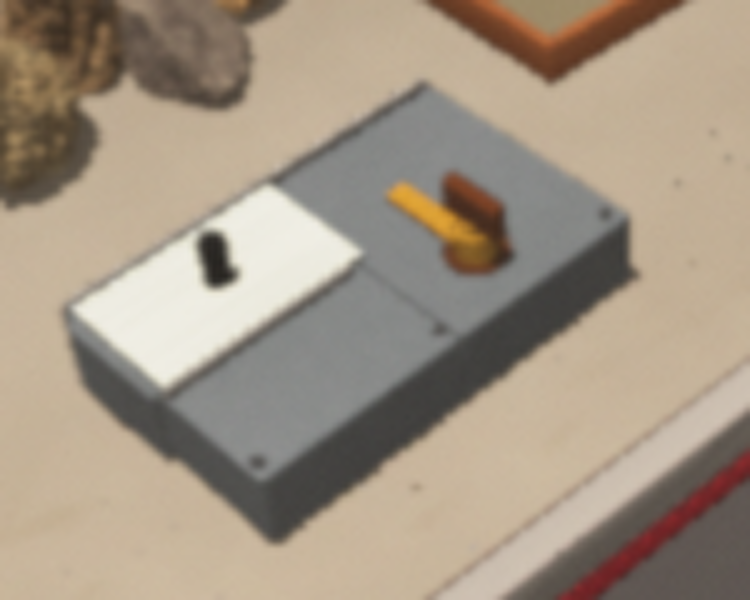

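View pics/side0z.png

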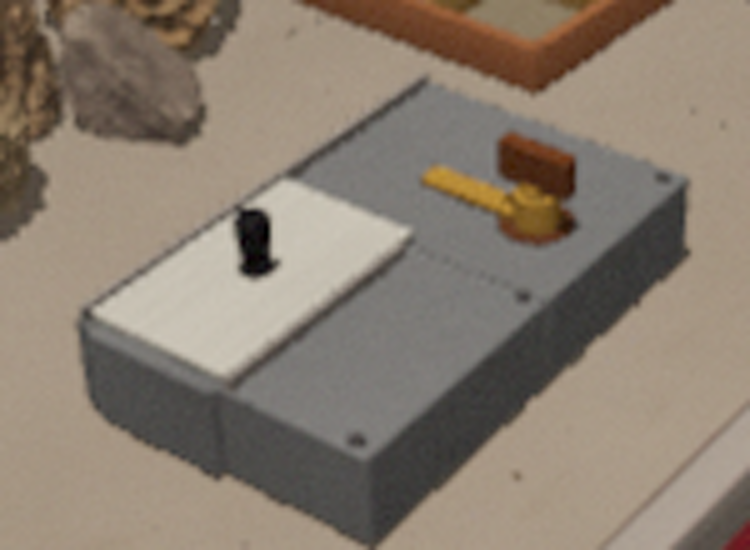

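Run:
```python
from h import *
np.set_printoptions(precision=4,suppress=True)
F={n:dict(np.load(f"pics/{n}0.npz")) for n in("scene","side")}
C={"scene":(170,170),"side":(165,185)}
def pz(n,l):return [((a+.5)/5-.5+C[n][0],(b+.5)/5-.5+C[n][1]) for a,b in l]
for n,l in(("scene",[(425,85),(628,218),(266,482)]),("side",[(428,80),(686,182),(368,455)])):
    X=onplane(F[n],pz(n,l),.06);print(n,X,np.linalg.norm(np.diff(X,axis=0),axis=1))
    e=X[0]-X[1];e2=X[2]-X[1];print('yaw x',np.arctan2(e[1],e[0]),'yaw y',np.arctan2(-e2[0],e2[1]),'ctr',(X[0]+X[2])/2)
for n,l,z in(("scene",[(210,238)],.101),("side",[(251,214)],.101),("scene",[(475,190)],.110),("scene",[(447,176),(502,210)],.110),("side",[(500,134),(573,158)],.110),("scene",[(395,190)],.067),("side",[(430,175)],.067)):
    print(n,l,onplane(F[n],pz(n,l),z))
```

```text
scene [[0.6233 0.0909 0.06  ]
 [0.4362 0.0856 0.06  ]
 [0.4241 0.3734 0.06  ]] [0.1872 0.288 ]
yaw x 0.028186388856686034 yaw y 0.041934448289407386 ctr [0.5237 0.2322 0.06  ]
side [[0.6212 0.0909 0.06  ]
 [0.4341 0.0901 0.06  ]
 [0.4263 0.3738 0.06  ]] [0.187  0.2838]
yaw x 0.004118548162734471 yaw y 0.02768254401505865 ctr [0.5237 0.2323 0.06  ]
scene [(210, 238)] [[0.564  0.3026 0.101 ]]
side [(251, 214)] [[0.5631 0.3035 0.101 ]]
scene [(475, 190)] [[0.4785 0.1705 0.11  ]]
scene [(447, 176), (502, 210)] [[0.4996 0.1742 0.11  ]
 [0.4544 0.1708 0.11  ]]
side [(500, 134), (573, 158)] [[0.5001 0.1765 0.11  ]
 [0.4549 0.1721 0.11  ]]
scene [(395, 190)] [[0.5507 0.1763 0.067 ]]
side [(430, 175)] [[0.5467 0.1801 0.067 ]]
```

Run:
```python
from plant import r
from scipy.spatial.transform import Rotation as R
print(R.from_rotvec(r.state()['ee_rot']).as_matrix().round(3), r.state()['time_s'])
```

```text
[[-0.915 -0.001  0.404]
 [-0.404  0.001 -0.915]
 [ 0.    -1.    -0.001]] 0.15
```

>>> send_rows:
  motion: "25 27 0 0 0 0.11 0; 51 55 0 0 0 0.22 0; 76 82 0 0 0 0.33 0; 102 110 0 0 0 0.44 0; 127 137 0 0 0 0.55 0"

```text
time_s: 0.57
tool_pos: [0.4006, -0.4788, 0.2311]
ee_rot: [-0.863, 1.636, -1.635]
force: [0.0, -0.4, 0.2]
grip_width: 0.0859
```

>>> send_rows:
  motion: "16 32 0 0 0 0.11 0; 32 64 0 0 0 0.22 0; 48 96 0 0 0 0.33 0; 64 128 0 0 0 0.44 0; 80 160 0 0 0 0.55 0"

```text
time_s: 0.98
tool_pos: [0.4799, -0.3188, 0.2311]
ee_rot: [-1.186, 1.246, -1.245]
force: [-0.5, -1.1, -0.4]
grip_width: 0.0857
```

>>> send_rows:
  motion: "6 34 0 0 0 0.11 0; 12 68 0 0 0 0.22 0; 18 102 0 0 0 0.33 0; 24 136 0 0 0 0.44 0; 30 170 0 0 0 0.55 0"

```text
time_s: 1.4
tool_pos: [0.5095, -0.1489, 0.2312]
ee_rot: [-1.405, 0.834, -0.833]
force: [-0.0, 0.0, -0.1]
grip_width: 0.0855
```

>>> send_rows:
  motion: "0 34 0 0 0 0.11 0; 0 68 0 0 0 0.22 0; 0 102 0 0 0 0.33 0; 0 136 0 0 0 0.44 0; 0 170 0 0 0 0.55 0"

```text
time_s: 1.82
tool_pos: [0.5092, 0.0209, 0.2313]
ee_rot: [-1.532, 0.408, -0.408]
force: [0.3, -0.6, 0.0]
grip_width: 0.0851
```

>>> send_rows:
  motion: "-7 31 0 0 0 0.11 0; -14 62 0 0 0 0.22 0; -21 93 0 0 0 0.33 0; -28 124 0 0 0 0.44 0; -33 153 0 0 0 0.55 0"

```text
time_s: 2.23
tool_pos: [0.4757, 0.174, 0.2313]
ee_rot: [-1.571, -0.024, 0.024]
force: [0.1, -0.7, 0.3]
grip_width: 0.0855
```

```bash
cat >> h.py <<'E'
def jaw(s):
    from scipy.spatial.transform import Rotation as R
    M=R.from_rotvec(s['ee_rot']).as_matrix(); return np.arctan2(M[1,2],M[0,2])-np.pi/2, M
def snap(name,tag):
    from plant import r,cams
    i={k:np.array(v) for k,v in cams.camera_info(name).items()}
    p,d=cams.capture(name);cv2.imwrite(f"pics/{tag}.png",p[:,:,::-1]);np.savez(f"pics/{tag}.npz",p=p,d=d,**i);i.update(p=p,d=d);return i
E
python3 - <<'E'
from h import *
from plant import r
np.set_printoptions(precision=4,suppress=True)
s=r.state();print(jaw(s),s['joints'],s['tool_pos'])
f=snap("wrist","w1")
P=cloud(f,f['d']);z=P[...,2];hsv=cv2.cvtColor(f['p'],cv2.COLOR_RGB2HSV)
k=(z>.095)&(z<.125)&(abs(P[...,0]-.477)<.04)&(abs(P[...,1]-.173)<.03)
print(k.sum(),P[k].mean(0),np.median(z[k]),cv2.minAreaRect((P[k][:,:2]*1000).astype(np.float32)))
E
```

```text
(np.float64(0.030102607336185194), array([[ 0.9995, -0.0001, -0.0301],
       [ 0.0301, -0.0003,  0.9995],
       [-0.0001, -1.    , -0.0003]])) [ 0.2487  0.309  -0.8571  1.9079  0.2694  1.044   0.8786] [0.4757 0.174  0.2313]
696 [0.4776 0.174  0.1092] 0.10965280659328919 ((479.4779052734375, 173.97271728515625), (46.22507858276367, 11.81747817993164), 2.0033812522888184)
```

View pics/w1.png

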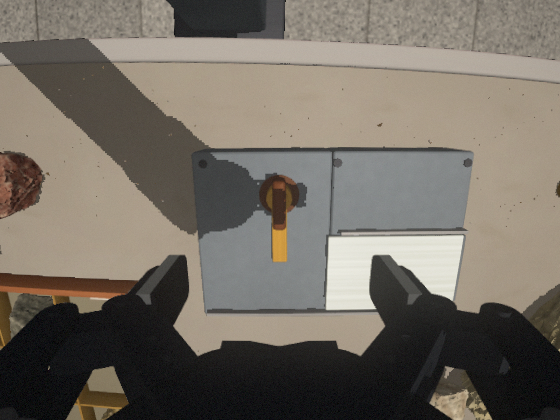

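Run:
```python
from h import *
np.set_printoptions(precision=4,suppress=True)
f=dict(np.load("pics/w1.npz"))
cv2.imwrite("pics/w1z.png",cv2.resize(f['p'][140:320,185:485,::-1],None,fx=2.6,fy=2.6,interpolation=cv2.INTER_CUBIC))
P=cloud(f,f['d']);z=P[...,2]
k=(z>.0565)&(z<.0635)&(P[...,1]<.40)&(P[...,1]>.05)&(P[...,0]>.40)&(P[...,0]<.64)
n,l,st,c=cv2.connectedComponentsWithStats(k.astype(np.uint8));k=l==1+np.argmax(st[1:,4])
q=P[k];print(len(q),np.median(q[:,2]),cv2.minAreaRect((q[:,:2]*1000).astype(np.float32)))
g=lambda a,lo,hi:None
# front edge / right edge profile
for y in(.12,.15,.2,.25,.3,.35):
    b=q[abs(q[:,1]-y)<.004];print('y',y,b[:,0].min(),b[:,0].max())
for x in(.45,.5,.55,.6):
    b=q[abs(q[:,0]-x)<.004];print('x',x,b[:,1].min(),b[:,1].max())
```

```text
30268 0.060126101110480196 ((525.25439453125, 233.39779663085938), (186.8125762939453, 295.02459716796875), 2.4040300846099854)
y 0.12 0.4370198969998101 0.6195385369486024
y 0.15 0.4352490886287403 0.6182971016773455
y 0.2 0.43371524913660453 0.6164916254433037
y 0.25 0.4318478789761865 0.5162369475650368
y 0.3 0.42900648674722464 0.5133929859631159
y 0.35 0.4275674828242586 0.5118330483042284
x 0.45 0.08338497592361495 0.37706345795226515
x 0.5 0.08561330061968198 0.37939524224574095
x 0.55 0.08843701266578832 0.2293792651431517
x 0.6 0.08974424051421875 0.23158329301627167
```

View pics/w1z.png

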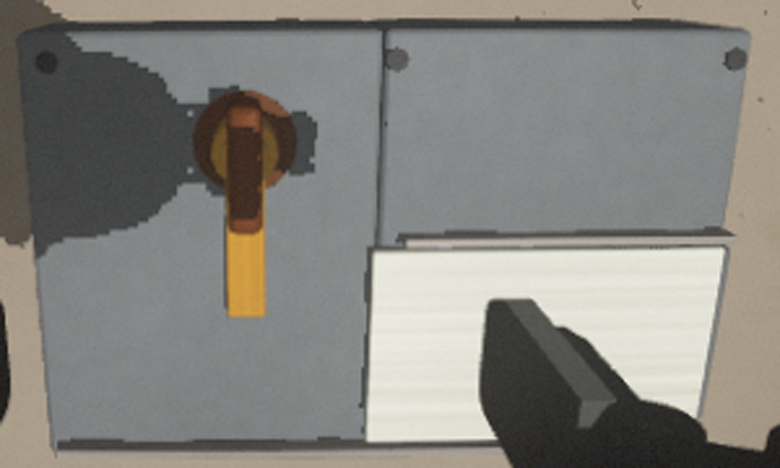

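>>> send_rows:
  motion: "1 0 -36 0 0 0.005 0; 2 -0.5 -72 0 0 0.005 0; 2 -0.5 -105 0 0 0.005 0; 2 -0.5 -130 0 0 0.005 0; 2 -0.5 -130 0 0 0.005 0"
  grip_force: 60

```text
time_s: 2.7
tool_pos: [0.4754, 0.1699, 0.0967]
ee_rot: [-1.573, -0.016, 0.029]
force: [0.2, -0.1, 0.1]
grip_width: 0.0852
```

Run:
```python
from h import *
from plant import r
s=r.state();print(jaw(s)[0],s['tool_pos'],s['force'],s['wrist_torque'])
f=snap("wrist","w2");f=snap("side","s2")
cv2.imwrite("pics/s2z.png",cv2.resize(f['p'][140:300,165:325,::-1],None,fx=3.7,fy=3.7,interpolation=cv2.INTER_CUBIC))
```

```text
0.028882407924246012 [0.47539414 0.16994501 0.09671458] [ 0.15214394 -0.06199587  0.10686249] [-0.03461884  0.03824305  0.06171744]
```

View pics/w2.png

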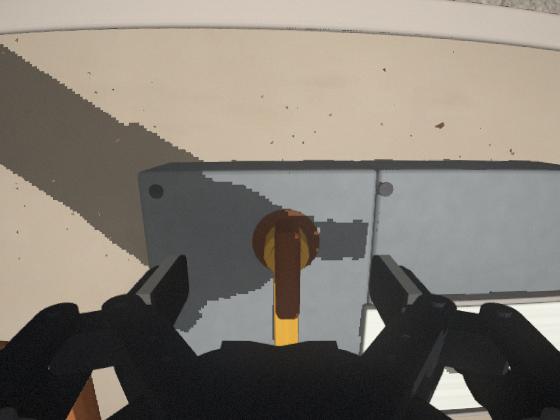

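View pics/s2z.png

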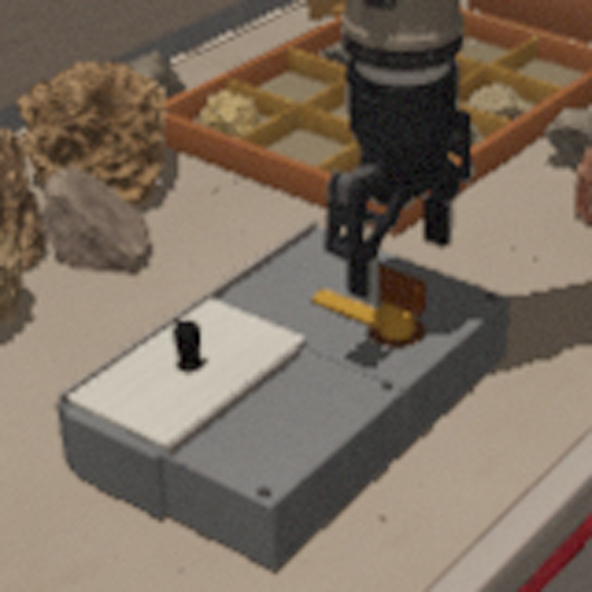

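>>> send_rows:
  motion: "0 0 0 0 0 0 0; 0 0 0 0 0 0 0"

```text
time_s: 2.97
tool_pos: [0.48, 0.1726, 0.1032]
ee_rot: [-1.57, -0.025, 0.02]
force: [0.4, -0.7, -1.0]
grip_width: 0.0853
```

Run:
```python
from h import *
from plant import r
s=r.state();print(jaw(s),s['tool_pos'],s['force'],s['wrist_torque'],s['joints'])
```

```text
(np.float64(0.0287552467612453), array([[ 9.99581565e-01,  3.17157013e-03, -2.87512718e-02],
       [ 2.87481754e-02,  1.01762808e-03,  9.99586168e-01],
       [ 3.19951573e-03, -9.99994453e-01,  9.26025419e-04]])) [0.47999292 0.17258773 0.10321261] [ 0.41755745 -0.7067016  -1.03051026] [0.01652733 0.0009049  0.00062415] [ 0.14198018  0.48458919 -0.75599368  2.02129521  0.46005079  0.80593683
  0.71678965]
```

>>> send_rows:
  motion: "0 0 0 0 0 0 0; 0 0 0 0 0 0 0; 0 0 0 0 0 0 0; 0 0 0 0 0 0 0"

```text
time_s: 3.3
tool_pos: [0.4789, 0.172, 0.1018]
ee_rot: [-1.571, -0.023, 0.022]
force: [-0.7, 0.4, 0.0]
grip_width: 0.0848
```

```bash
cat > st.py <<'E'
from h import *
from plant import r
np.set_printoptions(precision=4,suppress=True)
s=r.state();a,M=jaw(s);print('t',round(s['time_s'],2),'yaw %.4f'%a,'pos',s['tool_pos']*1000,'tilt',M[:2,1],'F',s['force'].round(2),'T',s['wrist_torque'].round(3),'w',round(s['grip_width'],4),'j7 %.3f'%s['joints'][6])
E
python3 st.py
```

```text
t 3.3 yaw 0.0289 pos [478.9187 171.9652 101.7673] tilt [0.0008 0.0001] F [-0.69  0.4   0.01] T [-0.04  -0.007  0.015] w 0.0848 j7 0.716
```

Run:
```python
from h import *
np.set_printoptions(precision=4,suppress=True)
f=snap("wrist","w3")
P=cloud(f,f['d']);z=P[...,2]
k=(z>.1)&(z<.118)&(abs(P[...,0]-.477)<.04)&(abs(P[...,1]-.173)<.02)
print(k.sum(),np.median(z[k]),cv2.minAreaRect((P[k][:,:2]*1000).astype(np.float32)))
# hub heights
for zz in np.arange(.062,.1,.003):
    k=(z>zz)&(z<zz+.003)&(abs(P[...,0]-.477)<.03)&(abs(P[...,1]-.173)<.03)
    if k.sum()>5: print(round(zz,3),k.sum(),P[k].min(0)*1000,P[k].max(0)*1000)
# symmetric finger check: midpoint of finger pads edges
print(f['p'].shape)
```

```text
2190 0.10964818462551708 ((478.4664306640625, 173.97164916992188), (45.311363220214844, 12.072803497314453), 2.5292131900787354)
0.062 128 [451.0709 150.1401  62.0089] [493.9401 199.5823  64.8533]
0.065 37 [469.2037 161.63    65.1892] [506.5749 185.556   67.9092]
0.068 20 [468.8006 161.7676  68.0186] [475.2218 185.8601  70.916 ]
0.071 22 [468.9902 161.9276  71.0706] [474.7172 185.5963  73.9994]
0.074 22 [469.1447 162.0382  74.0642] [474.5681 185.9922  76.7237]
0.077 42 [468.7593 161.2666  77.0006] [487.8014 186.5799  79.9761]
0.08 341 [469.0109 161.3092  80.0143] [489.3377 186.6466  82.7932]
0.083 60 [473.8685 164.9471  83.1385] [485.7898 182.7775  85.999 ]
0.086 71 [456.1339 165.4775  86.0227] [484.8626 182.7421  88.9238]
0.089 33 [456.0378 167.3732  89.0777] [458.9646 178.8631  91.7143]
0.092 39 [456.1234 167.4032  92.1236] [459.296  178.7029  94.8627]
0.095 34 [455.781  167.5001  95.0744] [458.9515 179.1212  97.9762]
0.098 39 [455.9928 167.5546  98.0067] [458.6853 178.9617 100.9613]
(420, 560, 3)
```

View pics/w3.png

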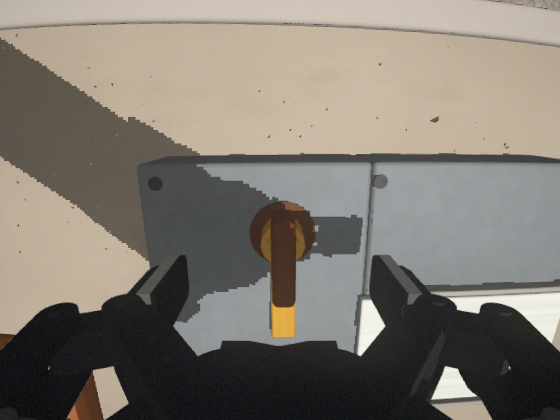

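>>> send_rows:
  motion: "-0.5 2 -6 0 0 0.01 0; -0.5 2 -11.5 0 0 0.01 0; -0.5 2 -11.5 0 0 0.01 0; -0.5 2 -11.5 0 0 0.01 0; -0.5 2 -11.5 0 0 0.01 0"

```text
time_s: 3.77
tool_pos: [0.478, 0.1741, 0.0896]
ee_rot: [-1.571, -0.03, 0.031]
force: [0.4, -0.7, 0.6]
grip_width: 0.0856
```

```bash
python3 st.py
```

```text
t 3.77 yaw 0.0394 pos [477.9991 174.0694  89.5576] tilt [-0.0006  0.    ] F [ 0.4  -0.72  0.58] T [0.032 0.012 0.   ] w 0.0856 j7 0.704
```

>>> send_rows:
  motion: "0 0 0.5 0 0 0 120; 0 0 0.5 0 0 0 190; 0 0 0.5 0 0 0 255; 0 0 0.5 0 0 0 255; 0 0 0.5 0 0 0 255"
  grip_force: 40

```text
time_s: 4.18
tool_pos: [0.4782, 0.174, 0.0904]
ee_rot: [-1.57, -0.031, 0.031]
force: [0.5, 0.3, 0.3]
grip_width: 0.0256
```

```bash
python3 st.py
```

```text
t 4.18 yaw 0.0391 pos [478.2362 174.0294  90.399 ] tilt [0.0002 0.0001] F [0.54 0.31 0.34] T [0.071 0.017 0.017] w 0.0256 j7 0.705
```

>>> send_rows:
  motion: "0 0 0 0 0 0 255; 0 0 0 0 0 0 255; 0 0 0 0 0 0 255; 0 0 0 0 0 0 255"

```text
time_s: 4.52
tool_pos: [0.4782, 0.1741, 0.0905]
ee_rot: [-1.57, -0.031, 0.031]
force: [-1.0, -0.5, 2.8]
grip_width: 0.0113
```

```bash
python3 st.py
```

```text
t 4.52 yaw 0.0393 pos [478.1822 174.1324  90.4782] tilt [0.0001 0.0001] F [-1.04 -0.5   2.78] T [-0.013  0.216 -0.091] w 0.0113 j7 0.705
```

>>> send_rows:
  motion: "0 0 0 0 0 -0.02 255; 0 0 0 0 0 -0.02 255; 0 0 0 0 0 -0.02 255"
  grip_force: 60

```text
time_s: 4.77
tool_pos: [0.4782, 0.1741, 0.0905]
ee_rot: [-1.571, -0.015, 0.015]
force: [-1.3, -0.5, 5.7]
grip_width: 0.0105
```

```bash
python3 st.py
```

```text
t 4.77 yaw 0.0189 pos [478.214  174.1225  90.5445] tilt [ 0.0003 -0.    ] F [-1.26 -0.53  5.69] T [-0.013  0.347 -0.043] w 0.0105 j7 0.688
```

>>> send_rows:
  motion: "0 0 0 0 0 -0.03 255; 0 0 0 0 0 -0.03 255"

```text
time_s: 4.93
tool_pos: [0.4782, 0.1742, 0.0905]
ee_rot: [-1.571, 0.009, -0.01]
force: [-2.1, -0.7, 5.6]
grip_width: 0.0106
```

```bash
python3 st.py
```

```text
t 4.93 yaw -0.0121 pos [478.1901 174.1529  90.5271] tilt [ 0.0003 -0.    ] F [-2.11 -0.71  5.58] T [-0.012  0.357 -0.022] w 0.0106 j7 0.661
```

>>> send_rows:
  motion: "0 0 0 0 0 -0.03 255; 0 0 0 0 0 -0.03 255"

```text
time_s: 5.1
tool_pos: [0.4782, 0.1742, 0.0905]
ee_rot: [-1.57, 0.033, -0.033]
force: [-1.0, 0.5, 5.5]
grip_width: 0.0106
```

```bash
python3 st.py
```

```text
t 5.1 yaw -0.0421 pos [478.1633 174.2014  90.5297] tilt [0.0002 0.    ] F [-0.98  0.49  5.51] T [-0.023  0.35   0.006] w 0.0106 j7 0.635
```

>>> send_rows:
  motion: "0 0 0 0 0 -0.03 255; 0 0 0 0 0 -0.03 255"

```text
time_s: 5.27
tool_pos: [0.4782, 0.1742, 0.0905]
ee_rot: [-1.57, 0.056, -0.057]
force: [-1.1, -0.6, 5.0]
grip_width: 0.0105
```

```bash
python3 st.py
```

```text
t 5.27 yaw -0.0718 pos [478.1871 174.1837  90.5408] tilt [ 0.0003 -0.    ] F [-1.09 -0.57  4.96] T [-0.073  0.295  0.079] w 0.0105 j7 0.609
```

>>> send_rows:
  motion: "0 0 0 0 0 -0.02 255; 0 0 0 0 0 -0.02 255"

```text
time_s: 5.43
tool_pos: [0.4782, 0.1742, 0.0905]
ee_rot: [-1.57, 0.071, -0.072]
force: [-1.6, 0.2, 5.0]
grip_width: 0.011
```

```bash
python3 st.py
```

```text
t 5.43 yaw -0.0910 pos [478.1813 174.1789  90.5311] tilt [ 0.0003 -0.0001] F [-1.59  0.23  5.01] T [-0.022  0.351  0.139] w 0.011 j7 0.593
```

>>> send_rows:
  motion: "0 0 0 0 0 -0.015 255; 0 0 0 0 0 -0.015 255"

```text
time_s: 5.6
tool_pos: [0.4782, 0.1742, 0.0905]
ee_rot: [-1.569, 0.083, -0.083]
force: [-1.4, -0.1, 5.6]
grip_width: 0.0107
```

```bash
python3 st.py
```

```text
t 5.6 yaw -0.1057 pos [478.2066 174.1916  90.5374] tilt [ 0.0004 -0.    ] F [-1.44 -0.13  5.59] T [-0.043  0.354  0.193] w 0.0107 j7 0.580
```

>>> send_rows:
  motion: "0 0 0 0 0 -0.015 255; 0 0 0 0 0 -0.015 255"

```text
time_s: 5.77
tool_pos: [0.4782, 0.1742, 0.0905]
ee_rot: [-1.569, 0.095, -0.095]
force: [-1.0, -0.6, 5.1]
grip_width: 0.0106
```

```bash
python3 st.py
```

```text
t 5.77 yaw -0.1208 pos [478.1913 174.2184  90.5462] tilt [ 0.0004 -0.    ] F [-0.95 -0.61  5.12] T [-0.041  0.353  0.182] w 0.0106 j7 0.567
```

>>> send_rows:
  motion: "0 0 0 0 0 -0.015 255; 0 0 0 0 0 -0.015 255"

```text
time_s: 5.93
tool_pos: [0.4782, 0.1742, 0.0905]
ee_rot: [-1.568, 0.106, -0.107]
force: [-1.6, 0.3, 5.4]
grip_width: 0.0105
```

```bash
python3 st.py
```

```text
t 5.93 yaw -0.1358 pos [478.1899 174.2019  90.5337] tilt [ 0.0004 -0.    ] F [-1.57  0.29  5.41] T [-0.042  0.358  0.176] w 0.0105 j7 0.555
```

```bash
cat > wing.py <<'E'
import sys
from h import *
def wing(tag):
    f=snap("wrist",tag);P=cloud(f,f['d']);z=P[...,2]
    hsv=cv2.cvtColor(f['p'],cv2.COLOR_RGB2HSV)
    # tongue: yellow-ish
    m=(abs(hsv[...,0].astype(int)-19)<6)&(hsv[...,1]>150)&(hsv[...,2]>110)&(z>.055)&(z<.072)&(np.hypot(P[...,0]-.478,P[...,1]-.174)<.085)
    q=P[m];print('tongue n',m.sum());
    if m.sum()>50:
        c=q.mean(0);w=np.linalg.svd(q[:,:2]-c[:2])[2][0];print('pca yaw',np.arctan(w[1]/w[0]),'bearing from axis',np.arctan2(c[1]-.174,c[0]-.478),'c',c)
    return f
if __name__=="__main__":wing(sys.argv[1])
E
python3 wing.py w4; python3 st.py
```

```text
tongue n 608
pca yaw -0.2668475927335004 bearing from axis -0.12013334528534353 c [0.53689819 0.16689013 0.0671098 ]
t 5.98 yaw -0.1354 pos [478.2014 174.1889  90.5392] tilt [ 0.0003 -0.    ] F [-1.37  0.46  5.57] T [-0.014  0.285  0.238] w 0.0104 j7 0.555
```

View pics/w4.png

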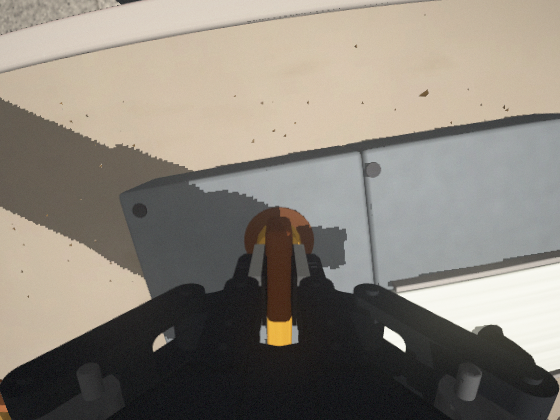

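```bash
cat > av.py <<'E'
from h import *
from plant import r,cams
T=[];F=[]
def rd():
    s=r.state();T.append(s['wrist_torque'].copy());F.append(s['force']);return s
s=rd()
for _ in range(3): cams.capture("side");s=rd()
T=np.array(T)
print('t %.2f yaw %.4f Tz %.3f'%(s['time_s'],jaw(s)[0],T[:,2].mean()),T[:,2].round(3),'F',np.mean(F,0).round(1),'pos',(s['tool_pos']*1000).round(1),'w %.4f'%s['grip_width'])
E
python3 av.py
```

```text
t 6.13 yaw -0.1353 Tz 0.178 [0.238 0.162 0.15  0.161] F [-1.4 -0.   5.3] pos [478.2 174.2  90.5] w 0.0105
```

>>> send_rows:
  motion: "0 0 0 0 0 -0.015 255; 0 0 0 0 0 -0.015 255"

```text
time_s: 6.3
tool_pos: [0.4782, 0.1742, 0.0905]
ee_rot: [-1.568, 0.118, -0.119]
force: [-2.8, -0.4, 5.1]
grip_width: 0.0104
```

```bash
python3 av.py
```

```text
t 6.45 yaw -0.1501 Tz 0.218 [0.212 0.188 0.251 0.222] F [-2.2 -0.5  5.5] pos [478.2 174.2  90.5] w 0.0108
```

>>> send_rows:
  motion: "0 0 0 0 0 -0.015 255; 0 0 0 0 0 -0.015 255"

```text
time_s: 6.62
tool_pos: [0.4782, 0.1742, 0.0905]
ee_rot: [-1.567, 0.13, -0.13]
force: [-1.9, 0.5, 4.5]
grip_width: 0.0103
```

```bash
python3 av.py;python3 wing.py w5
```

```text
t 6.77 yaw -0.1648 Tz 0.270 [0.293 0.259 0.252 0.276] F [-1.3 -0.2  5.2] pos [478.2 174.2  90.5] w 0.0105
tongue n 609
pca yaw -0.2859328043836062 bearing from axis -0.1444534342705845 c [0.53630917 0.16551796 0.06708032]
```

>>> send_rows:
  motion: "0 0 0 0 0 -0.012 255; 0 0 0 0 0 -0.012 255"

```text
time_s: 6.98
tool_pos: [0.4782, 0.1742, 0.0905]
ee_rot: [-1.566, 0.139, -0.139]
force: [-1.3, -0.4, 5.6]
grip_width: 0.0103
```

```bash
python3 av.py
```

```text
t 7.13 yaw -0.1767 Tz 0.358 [0.372 0.394 0.347 0.32 ] F [-1.6 -0.6  5.3] pos [478.2 174.2  90.5] w 0.0106
```

>>> send_rows:
  motion: "0 0 0 0 0 -0.012 255; 0 0 0 0 0 -0.012 255"

```text
time_s: 7.3
tool_pos: [0.4782, 0.1742, 0.0905]
ee_rot: [-1.566, 0.148, -0.149]
force: [-1.8, 0.2, 5.1]
grip_width: 0.0103
```

```bash
python3 av.py
```

```text
t 7.45 yaw -0.1885 Tz 0.406 [0.412 0.415 0.4   0.395] F [-1.3 -0.3  5.3] pos [478.2 174.2  90.5] w 0.0105
```

>>> send_rows:
  motion: "0 0 0 0 0 0.06 255; 0 0 0 0 0 0.12 255; 0 0 0 0 0 0.18 255; 0 0 0 0 0 0.24 255; 0 0 0 0 0 0.24 255"

```text
time_s: 7.87
tool_pos: [0.4782, 0.1742, 0.0905]
ee_rot: [-1.57, -0.042, 0.042]
force: [-2.0, 0.2, 6.7]
grip_width: 0.0103
```

```bash
python3 av.py;python3 wing.py w6
```

```text
t 8.02 yaw 0.0504 Tz 0.079 [0.104 0.105 0.058 0.051] F [-2.1  0.1  6.1] pos [478.2 174.1  90.5] w 0.0103
tongue n 585
pca yaw -0.05777671366522532 bearing from axis 0.05396410772552213 c [0.53877447 0.17728283 0.06701316]
```

>>> send_rows:
  motion: "0 0 0 0 0 0.04 255; 0 0 0 0 0 0.04 255"

```text
time_s: 8.23
tool_pos: [0.4782, 0.1741, 0.0906]
ee_rot: [-1.57, -0.072, 0.072]
force: [-2.1, -0.2, 5.5]
grip_width: 0.0112
```

```bash
python3 av.py
```

```text
t 8.38 yaw 0.0903 Tz 0.048 [0.018 0.055 0.104 0.014] F [-1.9 -0.2  5.7] pos [478.2 174.1  90.5] w 0.0107
```

>>> send_rows:
  motion: "0 0 0 0 0 0.04 255; 0 0 0 0 0 0.04 255"

```text
time_s: 8.55
tool_pos: [0.4782, 0.1741, 0.0905]
ee_rot: [-1.568, -0.104, 0.103]
force: [-2.0, -0.5, 5.8]
grip_width: 0.0104
```

```bash
python3 av.py
```

```text
t 8.70 yaw 0.1303 Tz 0.050 [0.044 0.079 0.029 0.049] F [-1.7 -0.4  6. ] pos [478.2 174.1  90.5] w 0.0103
```

>>> send_rows:
  motion: "0 0 0 0 0 0.03 255; 0 0 0 0 0 0.03 255"

```text
time_s: 8.87
tool_pos: [0.4782, 0.1741, 0.0905]
ee_rot: [-1.567, -0.127, 0.127]
force: [-2.3, -0.6, 6.2]
grip_width: 0.0104
```

```bash
python3 av.py
```

```text
t 9.02 yaw 0.1602 Tz 0.026 [ 0.054 -0.006  0.053  0.002] F [-1.9 -0.1  5.9] pos [478.2 174.1  90.5] w 0.0106
```

>>> send_rows:
  motion: "0 0 0 0 0 0.03 255; 0 0 0 0 0 0.03 255"

```text
time_s: 9.18
tool_pos: [0.4782, 0.1741, 0.0905]
ee_rot: [-1.566, -0.15, 0.15]
force: [-1.0, -0.5, 6.2]
grip_width: 0.0107
```

```bash
python3 av.py
```

```text
t 9.33 yaw 0.1902 Tz 0.049 [0.062 0.035 0.026 0.071] F [-1.8 -0.5  5.8] pos [478.2 174.1  90.5] w 0.0104
```

>>> send_rows:
  motion: "0 0 0 0 0 0.025 255; 0 0 0 0 0 0.025 255"

```text
time_s: 9.5
tool_pos: [0.4782, 0.1741, 0.0905]
ee_rot: [-1.564, -0.17, 0.17]
force: [-2.3, -0.2, 5.5]
grip_width: 0.0106
```

```bash
python3 av.py
```

```text
t 9.65 yaw 0.2152 Tz -0.006 [-0.02  -0.003 -0.012  0.009] F [-1.9 -0.3  6.2] pos [478.2 174.1  90.5] w 0.0107
```

>>> send_rows:
  motion: "0 0 0 0 0 0.025 255; 0 0 0 0 0 0.025 255"

```text
time_s: 9.82
tool_pos: [0.4782, 0.1741, 0.0905]
ee_rot: [-1.563, -0.189, 0.189]
force: [-1.4, 0.2, 6.4]
grip_width: 0.0106
```

```bash
python3 av.py
```

```text
t 9.97 yaw 0.2401 Tz 0.014 [-0.061  0.027  0.012  0.078] F [-1.4 -0.3  6. ] pos [478.2 174.1  90.6] w 0.0107
```

>>> send_rows:
  motion: "0 0 0 0 0 0.02 255; 0 0 0 0 0 0.02 255"

```text
time_s: 10.13
tool_pos: [0.4782, 0.1741, 0.0906]
ee_rot: [-1.561, -0.205, 0.205]
force: [-1.3, -0.3, 5.9]
grip_width: 0.0107
```

```bash
python3 av.py
```

```text
t 10.28 yaw 0.2600 Tz -0.024 [-0.053 -0.018 -0.026  0.003] F [-1.7 -0.5  5.5] pos [478.2 174.1  90.5] w 0.0107
```

>>> send_rows:
  motion: "0 0 0 0 0 0.015 255; 0 0 0 0 0 0.015 255"

```text
time_s: 10.45
tool_pos: [0.4782, 0.1741, 0.0906]
ee_rot: [-1.56, -0.216, 0.216]
force: [-1.8, -1.0, 5.8]
grip_width: 0.0103
```

```bash
python3 av.py
```

```text
t 10.60 yaw 0.2747 Tz -0.102 [-0.097 -0.125 -0.096 -0.088] F [-1.8 -0.3  6.1] pos [478.2 174.   90.5] w 0.0104
```

>>> send_rows:
  motion: "0 0 0 0 0 0.02 255; 0 0 0 0 0 0.02 255"

```text
time_s: 10.77
tool_pos: [0.4782, 0.1741, 0.0905]
ee_rot: [-1.558, -0.232, 0.232]
force: [-1.8, -1.2, 6.8]
grip_width: 0.0109
```

```bash
python3 av.py
```

```text
t 10.92 yaw 0.2946 Tz -0.187 [-0.179 -0.202 -0.168 -0.2  ] F [-1.6 -0.6  6.7] pos [478.2 174.   90.5] w 0.0106
```

>>> send_rows:
  motion: "0 0 0 0 0 0.015 255; 0 0 0 0 0 0.015 255"

```text
time_s: 11.08
tool_pos: [0.4782, 0.174, 0.0905]
ee_rot: [-1.557, -0.243, 0.243]
force: [-1.5, 0.0, 5.9]
grip_width: 0.0106
```

```bash
python3 av.py
```

```text
t 11.23 yaw 0.3095 Tz -0.217 [-0.205 -0.211 -0.239 -0.215] F [-1.7 -0.5  6. ] pos [478.2 174.1  90.5] w 0.0108
```

>>> send_rows:
  motion: "0 0 0 0 0 0.012 255; 0 0 0 0 0 0.012 255"

```text
time_s: 11.4
tool_pos: [0.4782, 0.1741, 0.0905]
ee_rot: [-1.556, -0.253, 0.253]
force: [-2.5, -0.4, 5.5]
grip_width: 0.0106
```

```bash
python3 av.py
```

```text
t 11.55 yaw 0.3215 Tz -0.208 [-0.258 -0.172 -0.199 -0.204] F [-2.1 -0.6  5.9] pos [478.2 174.1  90.5] w 0.0108
```

>>> send_rows:
  motion: "0 0 0 0 0 0.012 255; 0 0 0 0 0 0.012 255"

```text
time_s: 11.72
tool_pos: [0.4782, 0.1741, 0.0905]
ee_rot: [-1.555, -0.262, 0.262]
force: [-2.0, -0.5, 6.2]
grip_width: 0.011
```

```bash
python3 av.py
```

```text
t 11.87 yaw 0.3335 Tz -0.119 [-0.104 -0.141 -0.138 -0.094] F [-1.9 -0.3  5.6] pos [478.2 174.   90.5] w 0.0104
```

>>> send_rows:
  motion: "0 0 0 0 0 -0.1 255; 0 0 0 0 0 -0.2 255; 0 0 0 0 0 -0.3 255; 0 0 0 0 0 -0.4 255; 0 0 0 0 0 -0.4 255"

```text
time_s: 12.28
tool_pos: [0.4782, 0.1742, 0.0906]
ee_rot: [-1.57, 0.054, -0.055]
force: [-2.4, -0.1, 5.1]
grip_width: 0.0106
```

```bash
python3 av.py
```

```text
t 12.43 yaw -0.0626 Tz -0.109 [-0.106 -0.135 -0.075 -0.119] F [-2.1 -0.3  5.7] pos [478.2 174.2  90.5] w 0.0106
```

>>> send_rows:
  motion: "0 0 0 0 0 -0.04 255; 0 0 0 0 0 -0.04 255"

```text
time_s: 12.6
tool_pos: [0.4782, 0.1742, 0.0905]
ee_rot: [-1.569, 0.082, -0.082]
force: [-1.3, 0.1, 6.6]
grip_width: 0.011
```

```bash
python3 av.py
```

```text
t 12.75 yaw -0.1026 Tz -0.030 [-0.018 -0.023 -0.023 -0.058] F [-2.   0.3  6.5] pos [478.2 174.2  90.5] w 0.0107
```

>>> send_rows:
  motion: "0 0 0 0 0 -0.04 255; 0 0 0 0 0 -0.04 255"

```text
time_s: 12.92
tool_pos: [0.4782, 0.1742, 0.0905]
ee_rot: [-1.568, 0.113, -0.113]
force: [-2.0, -0.4, 6.2]
grip_width: 0.0107
```

```bash
python3 av.py
```

```text
t 13.07 yaw -0.1426 Tz -0.063 [-0.035 -0.065 -0.042 -0.112] F [-2.1 -0.3  6.5] pos [478.2 174.2  90.6] w 0.0105
```

>>> send_rows:
  motion: "0 0 0 0 0 -0.02 255; 0 0 0 0 0 -0.02 255"

```text
time_s: 13.23
tool_pos: [0.4782, 0.1742, 0.0905]
ee_rot: [-1.567, 0.128, -0.128]
force: [-1.4, 0.3, 6.7]
grip_width: 0.0108
```

```bash
python3 av.py
```

```text
t 13.38 yaw -0.1622 Tz 0.052 [0.065 0.067 0.031 0.044] F [-1.9 -0.   6.6] pos [478.2 174.2  90.5] w 0.0106
```

>>> send_rows:
  motion: "0 0 0 0 0 -0.02 255; 0 0 0 0 0 -0.02 255"

```text
time_s: 13.55
tool_pos: [0.4782, 0.1742, 0.0905]
ee_rot: [-1.566, 0.143, -0.144]
force: [-1.7, -0.8, 6.3]
grip_width: 0.0108
```

```bash
python3 av.py
```

```text
t 13.70 yaw -0.1819 Tz 0.140 [0.151 0.131 0.147 0.134] F [-2.1 -0.4  6.7] pos [478.2 174.2  90.6] w 0.0108
```

>>> send_rows:
  motion: "0 0 0 0 0 -0.015 255; 0 0 0 0 0 -0.015 255"

```text
time_s: 13.87
tool_pos: [0.4782, 0.1742, 0.0905]
ee_rot: [-1.565, 0.155, -0.155]
force: [-1.7, -0.0, 5.1]
grip_width: 0.0107
```

```bash
python3 av.py
```

```text
t 14.02 yaw -0.1967 Tz 0.194 [0.241 0.158 0.165 0.214] F [-1.6 -0.2  6. ] pos [478.2 174.2  90.5] w 0.0108
```

>>> send_rows:
  motion: "0 0 0 0 0 -0.012 255; 0 0 0 0 0 -0.012 255"

```text
time_s: 14.18
tool_pos: [0.4782, 0.1742, 0.0905]
ee_rot: [-1.565, 0.164, -0.164]
force: [-1.3, 0.5, 5.8]
grip_width: 0.0106
```

```bash
python3 av.py
```

```text
t 14.33 yaw -0.2087 Tz 0.213 [0.208 0.199 0.204 0.243] F [-2.   0.2  6.3] pos [478.2 174.2  90.5] w 0.0104
```

>>> send_rows:
  motion: "0 0 0 0 0 -0.01 255; 0 0 0 0 0 -0.01 255"

```text
time_s: 14.5
tool_pos: [0.4782, 0.1742, 0.0905]
ee_rot: [-1.564, 0.172, -0.172]
force: [-1.3, -1.0, 6.8]
grip_width: 0.0104
```

```bash
python3 av.py
```

```text
t 14.65 yaw -0.2188 Tz 0.112 [0.082 0.093 0.151 0.123] F [-1.6 -0.5  6.6] pos [478.2 174.2  90.6] w 0.0103
```

>>> send_rows:
  motion: "0 0 0 0 0 -0.01 255; 0 0 0 0 0 -0.01 255"

```text
time_s: 14.82
tool_pos: [0.4782, 0.1742, 0.0905]
ee_rot: [-1.563, 0.18, -0.18]
force: [-1.8, 0.7, 5.8]
grip_width: 0.0104
```

```bash
python3 av.py
```

```text
t 14.97 yaw -0.2289 Tz 0.120 [0.182 0.094 0.066 0.138] F [-1.8  0.3  6.3] pos [478.2 174.2  90.5] w 0.0108
```

>>> send_rows:
  motion: "0 0 0 0 0 -0.01 255; 0 0 0 0 0 -0.01 255"

```text
time_s: 15.13
tool_pos: [0.4782, 0.1742, 0.0905]
ee_rot: [-1.562, 0.187, -0.188]
force: [-1.9, 0.3, 6.7]
grip_width: 0.0107
```

```bash
python3 av.py
```

```text
t 15.28 yaw -0.2387 Tz 0.199 [0.224 0.224 0.174 0.175] F [-2.  -0.   6.6] pos [478.2 174.3  90.6] w 0.0107
```

>>> send_rows:
  motion: "0 0 0 0 0 0.11 255; 0 0 0 0 0 0.22 255; 0 0 0 0 0 0.33 255; 0 0 0 0 0 0.44 255; 0 0 0 0 0 0.52 255"

```text
time_s: 15.7
tool_pos: [0.4782, 0.1741, 0.0906]
ee_rot: [-1.559, -0.224, 0.224]
force: [-1.9, -1.1, 6.0]
grip_width: 0.0108
```

```bash
python3 av.py
```

```text
t 15.85 yaw 0.2812 Tz 0.006 [-0.262  0.128  0.056  0.101] F [-2.2 -0.9  7.1] pos [478.2 174.1  90.5] w 0.0103
```

>>> send_rows:
  motion: "0 0 0 0 0 0.04 255; 0 0 0 0 0 0.04 255"

```text
time_s: 16.02
tool_pos: [0.4782, 0.1741, 0.0906]
ee_rot: [-1.556, -0.253, 0.253]
force: [-1.5, -0.9, 6.7]
grip_width: 0.0106
```

```bash
python3 av.py
```

```text
t 16.17 yaw 0.3207 Tz 0.067 [0.046 0.091 0.082 0.049] F [-2.1 -1.   6.8] pos [478.2 174.   90.5] w 0.0101
```

>>> send_rows:
  motion: "0 0 0 0 0 0.03 255; 0 0 0 0 0 0.03 255"

```text
time_s: 16.33
tool_pos: [0.4782, 0.174, 0.0905]
ee_rot: [-1.553, -0.276, 0.276]
force: [-2.0, -0.3, 7.3]
grip_width: 0.0106
```

```bash
python3 av.py
```

```text
t 16.48 yaw 0.3506 Tz 0.045 [0.063 0.034 0.013 0.072] F [-1.8 -0.7  6.7] pos [478.2 174.   90.5] w 0.0108
```

>>> send_rows:
  motion: "0 0 0 0 0 0.03 255; 0 0 0 0 0 0.03 255"

```text
time_s: 16.65
tool_pos: [0.4782, 0.174, 0.0905]
ee_rot: [-1.55, -0.299, 0.299]
force: [-2.1, -0.6, 6.4]
grip_width: 0.0107
```

```bash
python3 av.py
```

```text
t 16.80 yaw 0.3802 Tz -0.095 [-0.12  -0.067 -0.059 -0.131] F [-1.7 -0.3  6.5] pos [478.2 174.   90.5] w 0.0106
```

>>> send_rows:
  motion: "0 0 0 0 0 0.02 255; 0 0 0 0 0 0.02 255"

```text
time_s: 16.97
tool_pos: [0.4782, 0.174, 0.0905]
ee_rot: [-1.548, -0.314, 0.314]
force: [-1.9, -0.6, 7.3]
grip_width: 0.0105
```

```bash
python3 av.py
```

```text
t 17.12 yaw 0.4000 Tz -0.172 [-0.211 -0.182 -0.131 -0.163] F [-2.  -0.6  6.6] pos [478.2 174.   90.5] w 0.0105
```

>>> send_rows:
  motion: "0 0 0 0 0 0.015 255; 0 0 0 0 0 0.015 255"

```text
time_s: 17.28
tool_pos: [0.4782, 0.174, 0.0905]
ee_rot: [-1.546, -0.326, 0.326]
force: [-2.3, 0.8, 6.0]
grip_width: 0.0107
```

```bash
python3 av.py
```

```text
t 17.43 yaw 0.4149 Tz -0.193 [-0.166 -0.209 -0.217 -0.177] F [-2.3 -0.2  6.5] pos [478.2 174.   90.5] w 0.0107
```

>>> send_rows:
  motion: "0 0 0 0 0 0.01 255; 0 0 0 0 0 0.01 255"

```text
time_s: 17.6
tool_pos: [0.4782, 0.174, 0.0905]
ee_rot: [-1.545, -0.334, 0.334]
force: [-1.4, -1.2, 6.9]
grip_width: 0.0107
```

```bash
python3 av.py
```

```text
t 17.75 yaw 0.4250 Tz -0.167 [-0.178 -0.155 -0.132 -0.204] F [-2.2 -0.9  6.7] pos [478.2 174.   90.5] w 0.0105
```

>>> send_rows:
  motion: "0 0 0 0 0 0.01 255; 0 0 0 0 0 0.01 255"

```text
time_s: 17.92
tool_pos: [0.4782, 0.174, 0.0905]
ee_rot: [-1.544, -0.342, 0.342]
force: [-2.7, -0.4, 6.9]
grip_width: 0.0107
```

```bash
python3 av.py
```

```text
t 18.07 yaw 0.4356 Tz 0.025 [0.046 0.004 0.049 0.002] F [-1.7 -0.6  7. ] pos [478.2 174.   90.5] w 0.0102
```

>>> send_rows:
  motion: "0 0 0 0 0 0.01 255; 0 0 0 0 0 0.01 255"

```text
time_s: 18.23
tool_pos: [0.4782, 0.174, 0.0905]
ee_rot: [-1.542, -0.35, 0.35]
force: [-2.7, -0.3, 7.6]
grip_width: 0.0102
```

```bash
python3 av.py
```

```text
t 18.38 yaw 0.4456 Tz 0.052 [0.033 0.042 0.047 0.086] F [-2.1 -0.5  7. ] pos [478.2 174.   90.5] w 0.0106
```

>>> send_rows:
  motion: "0 0 0 0 0 -0.1 255; 0 0 0 0 0 -0.2 255; 0 0 0 0 0 -0.3 255; 0 0 0 0 0 -0.4 255; 0 0 0 0 0 -0.5 255"

```text
time_s: 18.8
tool_pos: [0.4782, 0.1742, 0.0905]
ee_rot: [-1.57, 0.046, -0.047]
force: [-1.8, -0.3, 6.8]
grip_width: 0.0107
```

```bash
python3 av.py
```

```text
t 18.95 yaw -0.0531 Tz -0.044 [ 0.06  -0.103 -0.055 -0.079] F [-1.5 -0.3  6.5] pos [478.2 174.2  90.5] w 0.0105
```

>>> send_rows:
  motion: "0 0 0 0 0 -0.05 255; 0 0 0 0 0 -0.1 255; 0 0 0 0 0 -0.15 255; 0 0 0 0 0 -0.2 255; 0 0 0 0 0 -0.24 255"

```text
time_s: 19.37
tool_pos: [0.4782, 0.1742, 0.0905]
ee_rot: [-1.558, 0.231, -0.231]
force: [-1.8, 0.8, 6.0]
grip_width: 0.0106
```

```bash
python3 av.py
```

```text
t 19.52 yaw -0.2925 Tz -0.031 [ 0.081 -0.071 -0.033 -0.099] F [-2.1  0.5  6.4] pos [478.2 174.3  90.5] w 0.0110
```

>>> send_rows:
  motion: "0 0 0 0 0 -0.02 255; 0 0 0 0 0 -0.04 255"

```text
time_s: 19.68
tool_pos: [0.4782, 0.1743, 0.0905]
ee_rot: [-1.555, 0.261, -0.261]
force: [-2.3, -0.2, 6.9]
grip_width: 0.0106
```

```bash
python3 av.py
```

```text
t 19.83 yaw -0.3324 Tz -0.034 [ 0.045 -0.056 -0.093 -0.035] F [-2.3 -0.2  6.6] pos [478.2 174.3  90.5] w 0.0108
```

>>> send_rows:
  motion: "0 0 0 0 0 -0.1 255; 0 0 0 0 0 -0.2 255; 0 0 0 0 0 -0.3 255; 0 0 0 0 0 -0.4 255; 0 0 0 0 0 -0.5 255"

```text
time_s: 20.25
tool_pos: [0.4783, 0.1744, 0.0905]
ee_rot: [-1.47, 0.653, -0.654]
force: [-1.3, 0.7, 5.3]
grip_width: 0.0107
```

```bash
python3 av.py
```

```text
t 20.40 yaw -0.8318 Tz 0.000 [ 0.064  0.018 -0.057 -0.023] F [-1.6  0.6  6.2] pos [478.3 174.4  90.5] w 0.0109
```

>>> send_rows:
  motion: "0 0 0 0 0 -0.1 255; 0 0 0 0 0 -0.2 255; 0 0 0 0 0 -0.3 255; 0 0 0 0 0 -0.4 255; 0 0 0 0 0 -0.5 255"

```text
time_s: 20.82
tool_pos: [0.4784, 0.1745, 0.0905]
ee_rot: [-1.311, 1.034, -1.034]
force: [0.2, 0.5, 5.8]
grip_width: 0.0104
```

```bash
python3 av.py; python3 wing.py w7
```

```text
t 20.97 yaw -1.3309 Tz -0.006 [ 0.089 -0.047 -0.036 -0.029] F [-0.6  0.4  5.7] pos [478.4 174.4  90.5] w 0.0108
tongue n 0
```

View pics/w7.png

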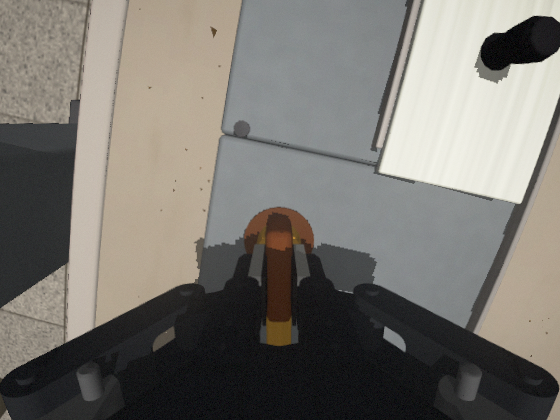

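>>> send_rows:
  motion: "0 0 0 0 0 -0.08 255; 0 0 0 0 0 -0.08 255; 0 0 0 0 0 -0.08 120; 0 0 0 0 0 -0.08 120; 0 0 0 0 0 -0.08 120"

```text
time_s: 21.43
tool_pos: [0.4779, 0.1736, 0.0898]
ee_rot: [-1.28, 1.094, -1.093]
force: [0.2, 0.0, 0.2]
grip_width: 0.0452
```

>>> send_rows:
  motion: "0 0 0 0 0 0 80; 0 0 20 0 0 0 80; 0 0 50 0 0 0 80; 0 0 80 0 0 0 80; 0 0 80 0 0 0 80"

```text
time_s: 21.85
tool_pos: [0.4811, 0.1755, 0.1753]
ee_rot: [-1.271, 1.09, -1.097]
force: [1.1, 0.5, -0.5]
grip_width: 0.0582
```

```bash
python3 st.py
python3 - <<'E'
from h import *
f=snap("wrist","w8");
P=cloud(f,f['d']);z=P[...,2]
k=(z>.1)&(z<.116)&(abs(P[...,0]-.478)<.04)&(abs(P[...,1]-.173)<.04)
print(k.sum(),cv2.minAreaRect((P[k][:,:2]*1000).astype(np.float32)))
k=(z>.096)&(z<.106)&(abs(P[...,0]-.56)<.03)&(abs(P[...,1]-.303)<.03)
print(k.sum(),P[k].mean(0) if k.any() else 0,P[k].min(0),P[k].max(0))
E
```

```text
t 21.85 yaw -1.4165 pos [481.1114 175.5203 175.3342] tilt [0.0079 0.003 ] F [ 1.12  0.47 -0.53] T [ 0.025 -0.058  0.034] w 0.0582 j7 -0.477
1043 ((479.0913391113281, 174.39149475097656), (11.797740936279297, 45.362606048583984), 8.949601173400879)
623 [0.56268178 0.30354038 0.10022146] [0.55416194 0.29504449 0.09603728] [0.57268443 0.31243448 0.10295087]
```

View pics/w8.png

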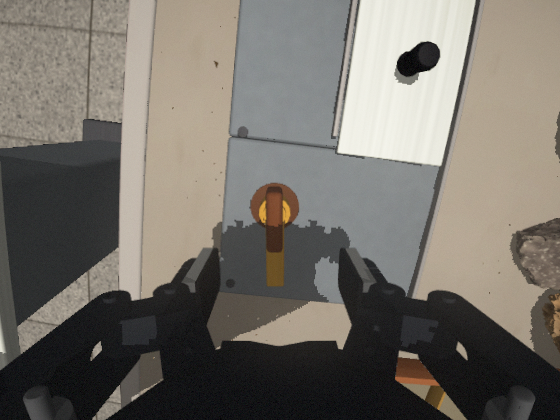

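>>> send_rows:
  motion: "20 30 0 0 0 -0.03 60; 42 64 0 0 0 -0.06 60; 64 97 0 0 0 -0.09 60; 85 130 0 0 0 -0.117 60; 85 130 0 0 0 -0.117 60"

```text
time_s: 22.32
tool_pos: [0.5644, 0.3114, 0.1689]
ee_rot: [-1.224, 1.181, -1.176]
force: [-0.6, 0.0, 0.4]
grip_width: 0.0654
```

>>> send_rows:
  motion: "0 0 0 0 0 0 60; 0 0 0 0 0 0 60; 0 0 0 0 0 0 60"

```text
time_s: 22.57
tool_pos: [0.5626, 0.3022, 0.1694]
ee_rot: [-1.228, 1.183, -1.184]
force: [0.2, -0.2, 0.3]
grip_width: 0.0655
```

```bash
python3 st.py
python3 - <<'E'
from h import *
f=snap("wrist","w9");
P=cloud(f,f['d']);z=P[...,2]
k=(z>.096)&(z<.106)&(abs(P[...,0]-.56)<.03)&(abs(P[...,1]-.303)<.03)
print(k.sum(),P[k].mean(0) if k.any() else 0,P[k].min(0),P[k].max(0),cv2.minEnclosingCircle((P[k][:,:2]*1000).astype(np.float32)))
E
```

```text
t 22.57 yaw -1.5354 pos [562.5792 302.209  169.3528] tilt [-0.0014 -0.0019] F [ 0.16 -0.17  0.32] T [-0.019 -0.02   0.013] w 0.0655 j7 -0.745
497 [0.56414149 0.30556952 0.10027858] [0.55454609 0.29637398 0.09601009] [0.57359226 0.3137849  0.10277576] ((564.1280517578125, 304.4412841796875), 9.590120315551758)
```

View pics/w9.png

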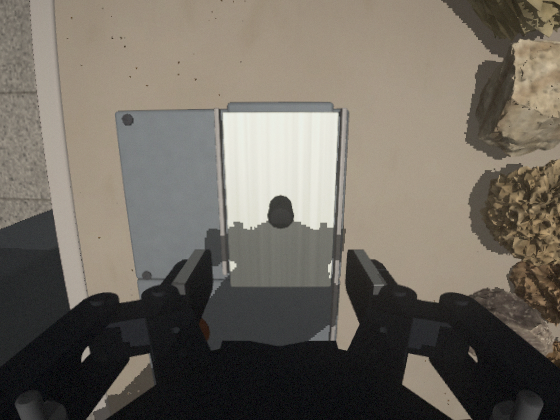

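>>> send_rows:
  motion: "1 1 -30 0 0 0 60; 1 1.5 -60 0 0 0 60; 1 1.5 -80 0 0 0 60; 1 1.5 -92 0 0 0 60; 1 1.5 -93 0 0 0 60"

```text
time_s: 23.03
tool_pos: [0.5627, 0.3034, 0.0749]
ee_rot: [-1.23, 1.185, -1.183]
force: [-0.1, 0.8, -0.1]
grip_width: 0.0652
```

>>> send_rows:
  motion: "0 0 0 0 0 0 60; 0 0 0 0 0 0 60; 0 0 0 0 0 0 60"

```text
time_s: 23.28
tool_pos: [0.5652, 0.306, 0.0791]
ee_rot: [-1.223, 1.182, -1.183]
force: [-0.2, 0.7, -0.2]
grip_width: 0.065
```

```bash
python3 st.py
```

```text
t 23.28 yaw -1.5351 pos [565.1825 306.036   79.0921] tilt [0.0025 0.0015] F [-0.22  0.71 -0.23] T [ 0.015  0.045 -0.004] w 0.065 j7 -0.791
```

>>> send_rows:
  motion: "0 0 0 0 0 0 120; 0 0 0 0 0 0 160; 0 0 0 0 0 0 255; 0 0 0 0 0 0 255; 0 0 0 0 0 0 255"
  grip_force: 40

```text
time_s: 23.7
tool_pos: [0.5636, 0.3056, 0.0779]
ee_rot: [-1.227, 1.183, -1.182]
force: [-4.1, -2.1, 5.4]
grip_width: 0.0188
```

>>> send_rows:
  motion: "0 0 0 0 0 0 255; 0 0 0 0 0 0 255; 0 0 0 0 0 0 255"

```text
time_s: 23.95
tool_pos: [0.5636, 0.3056, 0.0779]
ee_rot: [-1.227, 1.183, -1.182]
force: [-3.0, -1.5, 4.5]
grip_width: 0.0183
```

```bash
python3 st.py; python3 -c "
from h import *
snap('wrist','w10')"
```

```text
t 23.95 yaw -1.5347 pos [563.5694 305.5764  77.8974] tilt [-0.0008 -0.0004] F [-2.96 -1.49  4.52] T [-0.253  0.709 -0.073] w 0.0183 j7 -0.792
```

View pics/w10.png

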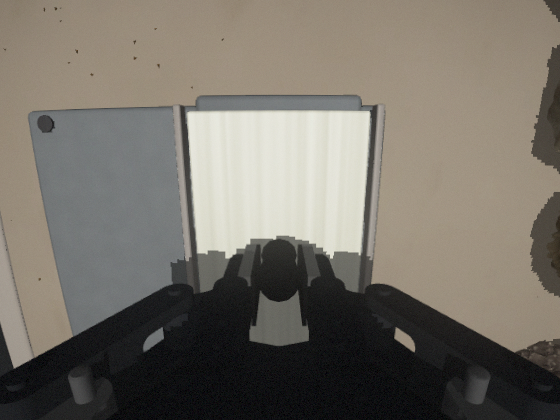

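>>> send_rows:
  motion: "0.4 -10 0 0 0 0 255; 1 -25 0 0 0 0 255; 1.5 -40 0 0 0 0 255; 2.1 -55 0 0 0 0 255; 2.7 -70 0 0 0 0 255"

```text
time_s: 24.42
tool_pos: [0.5663, 0.2349, 0.0779]
ee_rot: [-1.226, 1.183, -1.182]
force: [-3.9, 2.4, 5.8]
grip_width: 0.0185
```

>>> send_rows:
  motion: "0.4 -10 0 0 0 0 255; 0.8 -20 0 0 0 0 255; 1.2 -30 0 0 0 0 255; 1.5 -38 0 0 0 0 255; 1.5 -38 0 0 0 0 255"

```text
time_s: 24.83
tool_pos: [0.5679, 0.1939, 0.0778]
ee_rot: [-1.228, 1.185, -1.186]
force: [-4.1, -2.1, 8.9]
grip_width: 0.0186
```

```bash
python3 st.py
```

```text
t 24.83 yaw -1.5376 pos [567.8933 193.8829  77.8218] tilt [-0.0014 -0.0025] F [-4.07 -2.09  8.88] T [-0.468  1.045  0.014] w 0.0186 j7 -0.638
```

>>> send_rows:
  motion: "0 -1.5 0 0 0 0 255; 0.1 -3 0 0 0 0 255; 0.1 -3 0 0 0 0 255; 0.1 -3 0 0 0 0 255"

```text
time_s: 25.17
tool_pos: [0.5679, 0.1936, 0.0779]
ee_rot: [-1.226, 1.184, -1.183]
force: [-4.5, 1.6, 7.5]
grip_width: 0.0187
```

```bash
python3 st.py; python3 -c "
from h import *
f=snap('scene','c11');cv2.imwrite('pics/c11z.png',cv2.resize(f['p'][150:300,160:330,::-1],None,fx=4,fy=4,interpolation=cv2.INTER_CUBIC))"
```

```text
t 25.17 yaw -1.5355 pos [567.9014 193.5984  77.8648] tilt [-0.0007 -0.0001] F [-4.53  1.55  7.52] T [ 0.377  0.931 -0.048] w 0.0187 j7 -0.634
```

View pics/c11z.png

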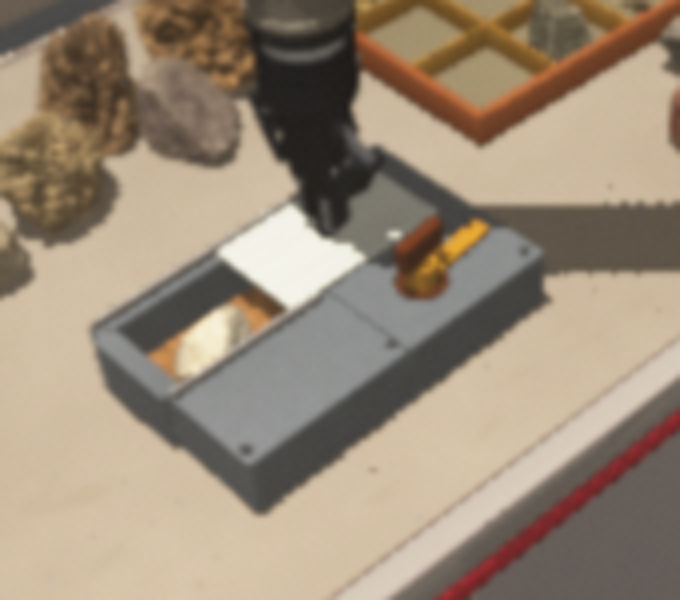

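>>> send_rows:
  motion: "0 -1.5 0 0 0 0 255; 0.1 -3 0 0 0 0 255; 0.1 -3 0 0 0 0 255; 0.1 -3 0 0 0 0 255"

```text
time_s: 25.55
tool_pos: [0.5679, 0.1935, 0.0779]
ee_rot: [-1.224, 1.183, -1.179]
force: [-2.8, 9.2, 4.1]
grip_width: 0.0186
```

```bash
python3 st.py
```

```text
t 25.55 yaw -1.5336 pos [567.8807 193.5345  77.91  ] tilt [0.0001 0.0036] F [-2.84  9.15  4.1 ] T [ 1.629  0.791 -0.09 ] w 0.0186 j7 -0.629
```

>>> send_rows:
  motion: "0 1 0 0 0 0 100; 0 1 0 0 0 0 90; 0 1 0 0 0 0 80; 0 1 0 0 0 0 80; 0 1 0 0 0 0 80"

```text
time_s: 25.97
tool_pos: [0.5688, 0.1914, 0.0772]
ee_rot: [-1.226, 1.183, -1.184]
force: [0.1, 0.1, -1.3]
grip_width: 0.0584
```

```bash
python3 st.py; python3 -c "
from h import *
snap('wrist','w12')"
```

```text
t 25.97 yaw -1.5359 pos [568.7527 191.4436  77.1599] tilt [-0.     -0.0007] F [ 0.12  0.07 -1.25] T [ 0.008  0.031 -0.063] w 0.0584 j7 -0.631
```

View pics/w12.png

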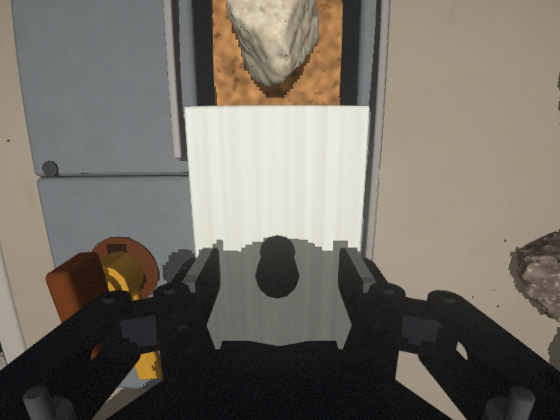

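>>> send_rows:
  motion: "0 0 15 0 0 0 80; 0 0 40 0 0 0 80; 0 0 70 0 0 0 80; 0 0 105 0 0 0 80; 0 0 140 0 0 0 80"

```text
time_s: 26.43
tool_pos: [0.5681, 0.192, 0.2183]
ee_rot: [-1.227, 1.183, -1.183]
force: [0.6, 0.2, 0.4]
grip_width: 0.0584
```

>>> send_rows:
  motion: "0 30 20 0 0 0 80; 0 60 20 0 0 0 80; 0 60 20 0 0 0 80; 0 60 20 0 0 0 80; 0 60 20 0 0 0 80"

```text
time_s: 26.85
tool_pos: [0.5683, 0.2518, 0.2367]
ee_rot: [-1.227, 1.183, -1.183]
force: [0.4, -1.0, -1.4]
grip_width: 0.0587
```

```bash
python3 st.py
python3 - <<'E'
from h import *
f=snap('wrist','w13');P=cloud(f,f['d']);z=P[...,2]
k=(z>.096)&(z<.106)&(abs(P[...,0]-.568)<.03)&(abs(P[...,1]-.19)<.03)
print(k.sum(),P[k].mean(0),cv2.minEnclosingCircle((P[k][:,:2]*1000).astype(np.float32)))
k=(z>.1)&(z<.116)&(abs(P[...,0]-.478)<.04)&(abs(P[...,1]-.173)<.04)
print(k.sum(),cv2.minAreaRect((P[k][:,:2]*1000).astype(np.float32)))
snap('scene','c13')
E
```

```text
t 26.85 yaw -1.5346 pos [568.3265 251.8337 236.6932] tilt [-0.0008 -0.0011] F [ 0.42 -1.   -1.37] T [ 0.018 -0.025 -0.035] w 0.0587 j7 -0.644
255 [0.56841012 0.19422778 0.10021958] ((568.3660888671875, 192.8211212158203), 9.584454536437988)
186 ((477.33233642578125, 189.5715789794922), (12.404519081115723, 16.288949966430664), 11.540902137756348)
```

View pics/w13.png

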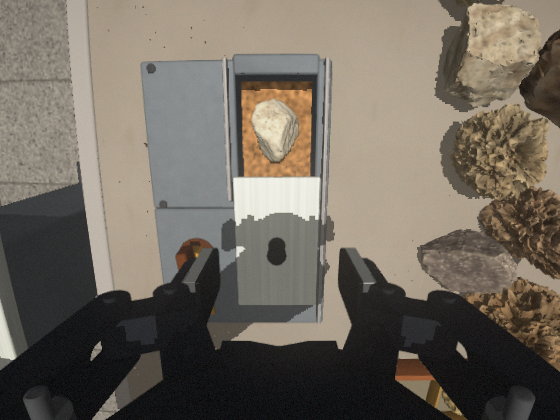

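View pics/c13.png

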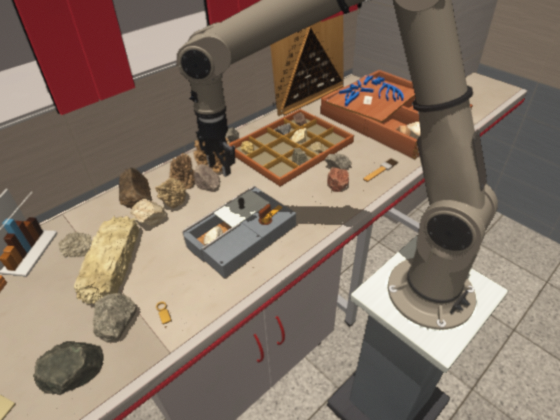

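```bash
python3 -c "
from plant import r
print(r.sign_off())"; python3 st.py
```

```text
the job is handed in; nothing more can be done
None
the job is handed in; nothing more can be done
```

The latch is broken free and turned clear, the cover is fully open, and the gripper is off everything. I handed the job in at about 27 s.

- **Freeing the latch:** I worked it clockwise, counter-clockwise, clockwise, counter-clockwise. Each stroke showed the torque drop I took for a give, and after the fourth the latch turned with about 0 N m.
- **Stem strain:** The averaged wrist torque never read above about 0.41 N m, against the 0.75 N m limit. The first give showed only as a flat stretch in the torque, so I pushed on to 0.41 N m before reversing. The return stroke showed about 0.35 rad of play, which fits one give.
- **Turning it clear:** I turned the latch to about 1.45 rad clockwise. The wrist camera confirmed it after I let go.
- **Opening the cover:** I slid it until it stopped moving and pushed back with about 9 N. Tool travel was 112 mm, and the wrist camera puts the knob 111.6 mm from where it started.

After release, the force on the tool was down to sensor noise. In the last scene picture the loose things looked to be where they were at the start; I checked that by eye only. The readings that disagreed were the torque zero, which drifted by up to about ±0.1 N m between strokes, and the tool settling 1–4 mm off its commanded position after quick moves.

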